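Check the stop of the wide vial crimper's hand lever

TASK

Two vial crimpers stand on the bench; check the hand lever of the one with the wide jaw head: lay the outside of the fingers against the outer face of its lever and press it in towards the fixed bar until it stops, without forcing it, and keep it pressed against the stop for a full second. Then ease the lever back out until it rests fully open - do not let it snap back - and move clear. Grasp nothing, do not touch the fixed bar, and leave the narrow crimper and everything else on the bench as it is.

Things in the scene. Friction and masses are not known exactly. Their poses are not given: they have to be found in the camera images.
- wide: The crimper to check, bolted to the bench on its left or right side: steel base 130 x 110 x 12 mm, aluminium jaw head 56 mm in diameter, post behind it, top at 135 mm. Origin: on the bench under the head's axis; z up. Two grey-gripped handles run from the head along its -x, towards the robot within 0.35 rad: fixed bar on its -y side, lever on its +y side (robot's left).
- wide_bar: The wide crimper's fixed bar, not to be touched: straight along the crimper's -x, ending 185 mm from the head's axis, centred 12 mm to its -y side, up to 18 mm thick, heights 98 to 122 mm; a brass stop screw points from it to the lever. Origin and axes as wide.
- wide_lever (a joint): Angle of the wide crimper's lever, rad: 0 = sprung fully open (start), 0.35 = pressed in against its rigid stop. The spring takes about 2.5 N at the press point to start and 7 N at the stop. At 0 the lever stands 0.38 rad out from the bar, at the stop almost parallel to it with 15 to 20 mm left between.
- wide_pivot (a point): The hinge of the wide crimper's lever (vertical axis), at the lever's mid height, 110 mm above the bench. x and y axes as for wide_pad.
- wide_pad (a point): Place to press: outer face of the wide crimper's lever, 130 mm from its pivot, 25 mm from its free end, at mid height (110 mm up). Turns with the lever: -x along the lever to its free end, +y out of the outer face, so push along -y; it travels 45 mm. Lever 155 mm long, 12 mm thick, heights 99 to 121 mm; its grey grip looks 16 mm thick, 25 mm high.
- narrow: The other crimper, to be left alone: same make, but its jaw head is only 24 mm in diameter and its handles are 25 mm shorter. Bolted to the bench; origin and axes as for wide.
- narrow_lever (a joint): Angle of the narrow crimper's lever, rad: 0 = open, grows as it is pressed in. Leave it at 0.
- vial_a: Small capped glass vial, 23 mm in diameter, 46 mm high, standing loose; origin at the centre of its underside.
- vial_b: A second vial like vial_a.
- amber: Amber glass bottle, 56 mm in diameter, 115 mm high, loose; origin at the centre of its underside.
- cap_tray: White open tray of crimp caps, 80 x 60 x 22 mm, loose; origin at the centre of its underside.
- beaker: Glass beaker, 66 mm in diameter, 85 mm high, loose; origin at the centre of its underside.
- spanner: Steel spanner 140 mm long lying loose on the bench; origin at its middle.
- rinse: White plastic bottle with red cap, 64 mm in diameter, 160 mm high, loose; origin at the centre of its underside.

How it is judged:
By the outcome, as a careful person would: the job done as asked, in the order asked, and still so for the second after the job is handed in, with the robot touching nothing.
It also fails if it takes over 48 s, if anything falls off the work surface, if the arm or the gripper's body presses on something with over 40 N, if the wrist force passes 120 N, or if a joint passes its speed limit or range.

ROBOT

A 6-joint arm with a two-finger parallel gripper is mounted at the origin on the work surface. World frame = base frame: x ahead of the robot, y to its left, z up, the work surface at z = 0. Lengths are in m, angles in rad, forces in N, time in s.
With the tool pointing down it reaches from about 0.375 to 0.975 m from the base axis. Payload 3.8 kg.
Tool frame: the origin (TCP) lies midway between the tips of the shut fingers; the grasp point (between the pads) lies 19 mm behind it; z points along the fingers, y is the line along which they close (so a half turn about z gives the same grasp; the last joint's range is limited). The gripper opens to 85 mm and grips with 20 to 120 N. Pads are 22 mm wide; open, the fingers measure 114 mm over their backs; the gripper's body (76 mm by 85 mm) begins 54 mm behind the grasp point. The pads swing forward as they close: fully open they stand 13 mm farther back than shut.
Start: joints at [1.312, 0.264, 1.604, -0, 1.274, -0.037], TCP at [0.148, 0.658, 0.231] pointing down, gripper open.
Joint ranges: [-2.63, 2.63], [-0.94, 2.18], [0.31, 2.57], [-1.31, 4.45], [0, 2.66], [-2.55, 2.55]. Speed limits (rad/s): [2.57, 2.57, 3.14, 3.14, 3.14, 3.14].

INTERFACE

Orientations are given as a rotation vector (axis times angle).
In Python, from workcell import bot, imaging gives the robot as it stands.
- The arm moves only by the tool step_arm, never from a script. Its argument "series" is a list of rows, each an object of numbers: "grip": the closure, from -1 (fully open) to 1 (shut); "x", "y", "z": the shift along the tool's x, y, z normalised to -1 to 1, where 1 is 500 mm; "ax", "ay", "az": the turn, a rotation vector about the tool's x, y, z normalised to -1 to 1, where 1 is 30 degrees. A call has 1 to 12 rows; each row is the pose to reach, as a shift and turn from the pose commanded when the call began, along the tool's axes at that moment; what a row does not reach only later rows make up. A row lasts 1/10 s, in which the tool goes at most 50 mm and 8.59 degrees, less where a joint would pass 70% of its speed; a pose out of reach is approached as far as the arm can. A call with a number of a shift or a turn outside -1 to 1 is refused whole. A call with a gripper value outside its range is refused whole. The fingers move at their own pace and stop on an object; "force" is the grip in N (left out, the last holds). Time passes only in rows, so rows that repeat a pose let the fingers close. It gives the time, the measured TCP pose, the force, the opening and the grip force at its end, in the units of the state.
- bot.read_state(): the state, without advancing time (a new reading comes with each control period).
- imaging.read_camera(name): name is "side" or "top" or "wrist"; returns a dict with "img" (480x640x3 uint8, red, green, blue), "fx", "fy", "cx", "cy" (pixels), "R" (3x3) and "t" (3): a world point X has camera coordinates R X + t. Camera axes: x right, y down, z forward; pixel columns grow to the right and rows downward; lengths in m; the calibration is good to about 2 mm. A picture is of the moment at which its call begins. There is no depth.
- bot.finish_job(): hands the job in; it is judged then, once.
The state is a dict: "time": time; "q": joint angles; "joint_vel": joint speeds; "joint_torque": joint torques, N m; "tool_pos": TCP position; "tcp_rot": TCP orientation; "wrist_force": force on the tool from outside, world axes, zero at the start; "torque": the same for the moment, N m; "width": opening from 0.0 (shut) to 1.0 (fully open); "grip_force": force on a finger pad.
Only numpy, scipy, OpenCV 4.12 (cv2) and the standard library are available. Lean on these libraries where they do the work, as an engineer would, in place of code of your own. Each camera call takes 0.05 s, during which the arm holds its last target. There are 200 camera calls.

## Working session

There is one attempt and no reset: what is moved stays moved. The work goes in short steps, Python scripts to look and compute and a tool call to move; the robot and the scene stay as the last step left them, time stands still between calls to the robot, and variables do not carry over. Pictures are saved under pics/ and viewed, at most 10 in all, crops included, and the job is handed in when it is done.

Besides the shell and the picture viewer there is one more tool, called as name([rows], argument=value, ...), one row to a line, values as JSON. step_arm: Moves the arm, as the interface text tells. Scaled input: -1 to 1 covers 500 mm each way for a shift and 30 degrees each way for a turn. Its arguments: {"type":"object","properties":{"series":{"type":"array","items":{"type":"object","properties":{"grip":{"type":"number"},"x":{"type":"number","minimum":-1,"maximum":1},"y":{"type":"number","minimum":-1,"maximum":1},"z":{"type":"number","minimum":-1,"maximum":1},"ax":{"type":"number","minimum":-1,"maximum":1},"ay":{"type":"number","minimum":-1,"maximum":1},"az":{"type":"number","minimum":-1,"maximum":1}}}},"force":{"type":"number"}},"required":["series"]}

```bash
mkdir -p pics
python3 - <<'E'
from workcell import bot, imaging
import cv2,pickle
s=bot.read_state();print(s['time'],s['tool_pos'],s['tcp_rot'],s['width'])
for n in ['top','side']:
    c=imaging.read_camera(n);pickle.dump(c,open(f'pics/{n}.pkl','wb'));cv2.imwrite(f'pics/{n}0.png',c['img'][:,:,::-1]);print(n,c['fx'],c['R'],c['t'])
E
```

```text
0.0 [0.14832466 0.65773577 0.2299351 ] [-0.34766831 -3.12196393  0.00353164] 0.9955334012118134
top 504.3538877514498 [[-0.02570154 -0.99961411 -0.01053832]
 [-0.9970685   0.02639322 -0.07181792]
 [ 0.07206834  0.0086616  -0.99736209]] [-0.08671304  0.56229079  1.26825443]
side 537.2597932656624 [[-0.91131845 -0.41140403  0.01566567]
 [-0.29875143  0.63463722 -0.71272939]
 [ 0.28327773 -0.65420358 -0.70126415]] [0.45787396 0.29164822 0.84944609]
```

View pics/top0.png

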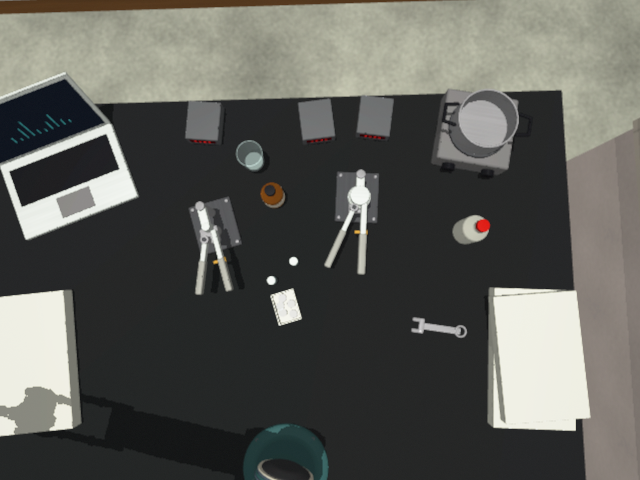

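View pics/side0.png

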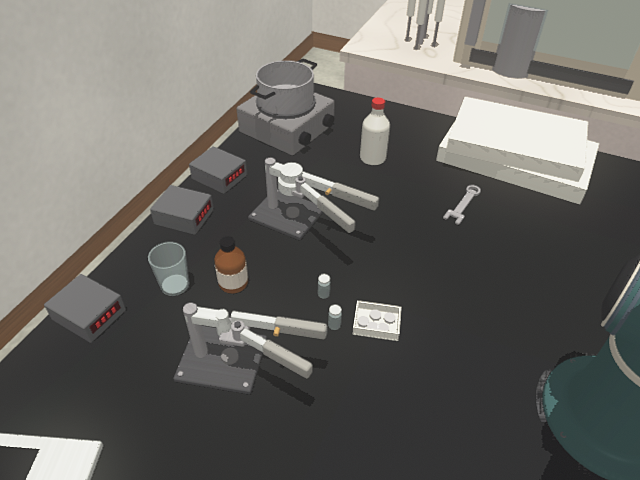

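The wide crimper is the right-hand one in the top view (head at about 360,196), with its lever tip near (329,265) and bar tip near (362,270). The narrow one is on the left, with its head near (207,228). I'll enlarge the wide one for a closer measurement.

Run:
```python
import cv2,pickle,numpy as np
t=pickle.load(open('pics/top.pkl','rb'))['img'][165:285,310:400];s=pickle.load(open('pics/side.pkl','rb'))['img'][150:240,245:385]
a=cv2.resize(t,None,fx=4.5,fy=4.5,interpolation=cv2.INTER_CUBIC)
b=cv2.resize(s,None,fx=2.8,fy=2.8,interpolation=cv2.INTER_CUBIC)
o=np.zeros((540,800,3),np.uint8);o[:a.shape[0],:a.shape[1]]=a;o[:b.shape[0],407:407+b.shape[1]]=b[:,:393]
cv2.imwrite('pics/crop.png',o[:,:,::-1])
```

```text
(no output)
```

View pics/crop.png

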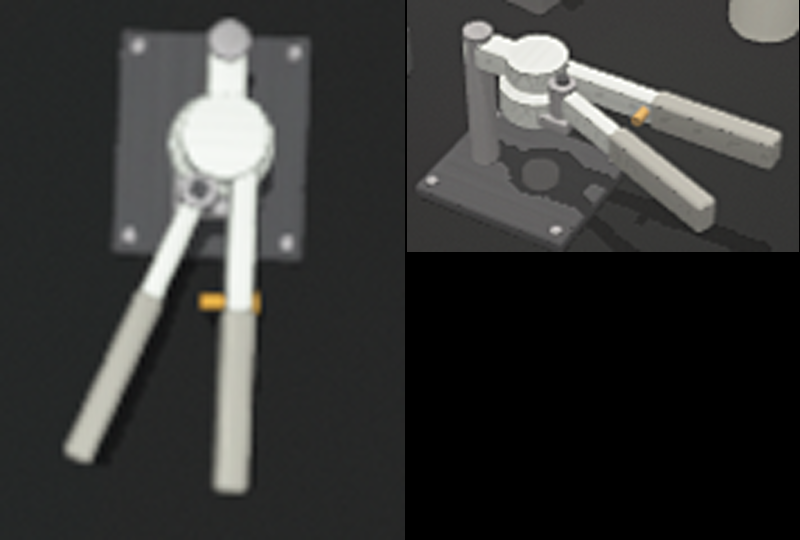

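In the top half of the crop, the hinge is at about (200,190). The lever grip runs from (136–161,293) to its tip at (65–93,456), and the bar tip is at (215–248,490). I'll project these onto the grip's top height.

```bash
cat > h.py <<'E'
import numpy as np
def ray(c,u,v,z):
    R=np.array(c['R']);C=-R.T@np.array(c['t']);d=R.T@np.array([(u-c['cx'])/c['fx'],(v-c['cy'])/c['fy'],1])
    return C+d*(z-C[2])/d[2]
E
python3 - <<'E'
import pickle,numpy as np
from h import ray
from scipy.spatial.transform import Rotation as Ro
c=pickle.load(open('pics/top.pkl','rb'));s=pickle.load(open('pics/side.pkl','rb'))
for n,u,v,z in [('pivot',200,190,.124),('tipO',65,450,.122),('tipI',93,461,.122),('gO',136,290,.122),('gI',161,297,.122),('barTL',215,490,.122),('barTR',248,490,.122),('barSL',224,308,.122),('head',226,137,.135)]:
    print(n,ray(c,(u+.5)/4.5+309.5,(v+.5)/4.5+164.5,z).round(4))
for n,u,v,z in [('pivot',562,85,.124),('tip far',713,202,.122),('tip near',695,208,.122)]:
    print('side',n,ray(s,(u-407)/2.8+245,v/2.8+150,z).round(4))
print(Ro.from_rotvec([-0.34766831,-3.12196393,0.00353164]).as_matrix().round(4))
E
```

```text
pivot [ 0.6355 -0.1844  0.124 ]
tipO [ 0.5014 -0.1101  0.122 ]
tipI [ 0.4953 -0.1246  0.122 ]
gO [ 0.584  -0.1495  0.122 ]
gI [ 0.58   -0.1624  0.122 ]
barTL [ 0.4786 -0.1875  0.122 ]
barTR [ 0.4781 -0.2046  0.122 ]
barSL [ 0.5734 -0.1952  0.122 ]
head [ 0.6613 -0.1981  0.135 ]
side pivot [ 0.6327 -0.1808  0.124 ]
side tip far [ 0.4924 -0.1171  0.122 ]
side tip near [ 0.5009 -0.1068  0.122 ]
[[-9.755e-01  2.200e-01 -6.000e-04]
 [ 2.200e-01  9.755e-01 -2.200e-03]
 [ 1.000e-04 -2.300e-03 -1.000e+00]]
```

```bash
cat >> h.py <<'E'
from scipy.spatial.transform import Rotation as Ro
def shift(s,p):  # normalised tool-axis shift to world p
    return (Ro.from_rotvec(s['tcp_rot']).inv().apply(np.array(p)-s['tool_pos'])/.5).round(3)
E
python3 - <<'E'
from h import *
from workcell import bot
s=bot.read_state()
print(shift(s,[.36,.232,.23]),shift(s,[.548,-.068,.23]))
c=__import__('pickle').load(open('pics/top.pkl','rb'))
for u,v,z in [(293,261,.046),(271,280,.046),(273,190,.115)]:print(ray(c,u,v,z))
E
```

```text
[-0.6   -0.738  0.002] [-1.099 -1.24   0.003]
[ 0.51460075 -0.03272374  0.046     ]
[0.46871193 0.02312783 0.046     ]
[0.6825238  0.00691398 0.115     ]
```

step_arm([
  {"x": -0.06,"y": -0.074,"z": 0,"grip": 1},
  {"x": -0.12,"y": -0.148,"z": 0,"grip": 1},
  {"x": -0.18,"y": -0.222,"z": 0,"grip": 1},
  {"x": -0.24,"y": -0.296,"z": 0,"grip": 1},
  {"x": -0.3,"y": -0.37,"z": 0,"grip": 1},
  {"x": -0.36,"y": -0.443,"z": 0,"grip": 1},
  {"x": -0.42,"y": -0.517,"z": 0,"grip": 1},
  {"x": -0.48,"y": -0.59,"z": 0,"grip": 1},
  {"x": -0.54,"y": -0.664,"z": 0,"grip": 1},
  {"x": -0.6,"y": -0.738,"z": 0,"grip": 1},
  {"x": -0.6,"y": -0.738,"z": 0,"grip": 1},
], force=20)

```text
validation failed for argument at $.se...
```

Run:
```python
from h import *
from workcell import bot
s=bot.read_state();print(s['time'],s['tool_pos'],s['q'],s['width'])
print(shift(s,[.548,-.068,.2]))
```

```text
0.1 [0.14835193 0.65781903 0.23006466] [ 1.31205375e+00  2.64699245e-01  1.60525117e+00 -2.03350102e-06
  1.27368206e+00 -3.68848522e-02] 1.0036878608568178
[-1.099 -1.24   0.063]
```

The call was refused whole and nothing moved. I'll retry with every field filled in.

step_arm([
  {"x": -0.06,"y": -0.074,"z": 0.0,"ax": 0.0,"ay": 0.0,"az": 0.0,"grip": 1.0},
  {"x": -0.12,"y": -0.148,"z": 0.0,"ax": 0.0,"ay": 0.0,"az": 0.0,"grip": 1.0},
], force=20)

```text
time: 0.3
tool_pos: [0.1905, 0.5723, 0.2299]
tcp_rot: [-0.344, -3.122, 0.003]
wrist_force: [0.6, 0.1, -0.1]
width: 0.688
grip_force: 0.0
```

step_arm([
  {"x": -0.066,"y": -0.074,"z": 0.0,"ax": 0.0,"ay": 0.0,"az": 0.0,"grip": 1.0},
  {"x": -0.132,"y": -0.148,"z": 0.0,"ax": 0.0,"ay": 0.0,"az": 0.0,"grip": 1.0},
  {"x": -0.198,"y": -0.222,"z": 0.0,"ax": 0.0,"ay": 0.0,"az": 0.0,"grip": 1.0},
  {"x": -0.264,"y": -0.296,"z": 0.0,"ax": 0.0,"ay": 0.0,"az": 0.0,"grip": 1.0},
  {"x": -0.33,"y": -0.37,"z": 0.0,"ax": 0.0,"ay": 0.0,"az": 0.0,"grip": 1.0},
  {"x": -0.396,"y": -0.444,"z": 0.0,"ax": 0.0,"ay": 0.0,"az": 0.0,"grip": 1.0},
  {"x": -0.462,"y": -0.518,"z": 0.0,"ax": 0.0,"ay": 0.0,"az": 0.1,"grip": 1.0},
  {"x": -0.528,"y": -0.592,"z": 0.0,"ax": 0.0,"ay": 0.0,"az": 0.2,"grip": 1.0},
  {"x": -0.594,"y": -0.666,"z": 0.0,"ax": 0.0,"ay": 0.0,"az": 0.3,"grip": 1.0},
  {"x": -0.66,"y": -0.74,"z": 0.0,"ax": 0.0,"ay": 0.0,"az": 0.45,"grip": 1.0},
  {"x": -0.726,"y": -0.814,"z": 0.0,"ax": 0.0,"ay": 0.0,"az": 0.45,"grip": 1.0},
  {"x": -0.792,"y": -0.888,"z": 0.0,"ax": 0.0,"ay": 0.0,"az": 0.45,"grip": 1.0},
])

```text
time: 1.5
tool_pos: [0.4797, 0.0508, 0.2311]
tcp_rot: [-0.713, -3.06, -0.0]
wrist_force: [0.9, 1.1, 0.7]
width: 0.0
grip_force: 0.0
```

Run:
```python
from h import *
from workcell import bot
s=bot.read_state();print(s['time'],s['tool_pos'],s['q'],s['width'])
M=Ro.from_rotvec(s['tcp_rot']).as_matrix();print(M.round(3),np.arctan2(M[0,1],M[1,1]))
print(shift(s,[.548,-.068,.15]))
```

```text
1.5 [0.47969001 0.05083148 0.2310899 ] [ 5.37623148e-02 -1.06459564e-01  2.00224113e+00  2.46486287e-04
  1.24576124e+00 -1.05934765e+00] 0.00012028696772062428
[[-0.897  0.442  0.   ]
 [ 0.442  0.897  0.   ]
 [ 0.     0.    -1.   ]] 0.4577650819947622
[-0.228 -0.153  0.162]
```

step_arm([
  {"x": -0.076,"y": -0.051,"z": 0.0,"ax": 0.0,"ay": 0.0,"az": 0.0,"grip": 1.0},
  {"x": -0.152,"y": -0.102,"z": 0.03,"ax": 0.0,"ay": 0.0,"az": 0.0,"grip": 1.0},
  {"x": -0.228,"y": -0.153,"z": 0.07,"ax": 0.0,"ay": 0.0,"az": 0.0,"grip": 1.0},
  {"x": -0.228,"y": -0.153,"z": 0.15,"ax": 0.0,"ay": 0.0,"az": 0.0,"grip": 1.0},
  {"x": -0.228,"y": -0.153,"z": 0.16,"ax": 0.0,"ay": 0.0,"az": 0.0,"grip": 1.0},
])

```text
time: 2.0
tool_pos: [0.5438, -0.0668, 0.1456]
tcp_rot: [-0.714, -3.048, 0.001]
wrist_force: [-1.4, -0.2, -0.6]
width: -0.0
grip_force: 0.0
```

Run:
```python
from h import *
from workcell import bot,imaging
import cv2
s=bot.read_state();print(s['time'],s['tool_pos'],s['wrist_force'])
print(shift(s,[.548,-.068,.095]))
o=[]
a=imaging.read_camera('top')['img'][165:285,290:420];b=imaging.read_camera('side')['img'][120:260,240:400];w=imaging.read_camera('wrist')['img']
f=lambda i,k,W:cv2.resize(i,(W,int(i.shape[0]*W/i.shape[1])),interpolation=2)
o=np.zeros((600,800,3),np.uint8)
for i,x in [(a,0),(b,400)]:
    r=f(i,0,400);o[:min(350,r.shape[0]),x:x+400]=r[:350]
r=f(w,0,320);o[355:595,0:320]=r
cv2.imwrite('pics/c2.png',o[:,:,::-1])
```

```text
2.0 [ 0.54384765 -0.06678184  0.14562417] [-1.36848108 -0.15403855 -0.63910637]
[-0.01   0.002  0.101]
```

View pics/c2.png

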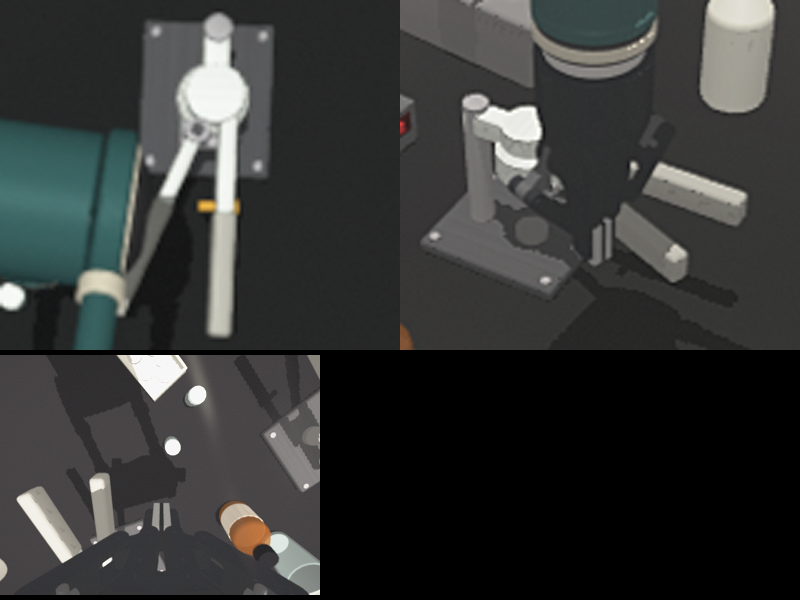

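The fingers are shut beside the lever: side panel tip at (600,262), with dark linkage knuckles at (525,190) and (655,130). I'll check the height of the knuckles above the tips, because they will hang over the lever and bar.

Run:
```python
from h import *
import pickle
c=pickle.load(open('pics/side.pkl','rb'));R=np.array(c['R']);t=np.array(c['t'])
P=np.array([.5438,-.0668,.1456]);y=np.array([.44,.9,0])
def pr(X):
    q=R@X+t;return np.array([(c['fx']*q[0]/q[2]+c['cx']-240)*2.5,(c['fy']*q[1]/q[2]+c['cy']-120)*2.5]).round()
print('tip',pr(P))
for l in (-.07,-.06,-.05,-.04,-.03,.03,.04,.05,.06,.07):print(l,[pr(P+l*y+[0,0,h]).tolist() for h in (0,.02,.04,.06,.08)])
```

```text
tip [193. 254.]
-0.07 [[268.0, 213.0], [269.0, 192.0], [271.0, 170.0], [272.0, 148.0], [274.0, 126.0]]
-0.06 [[257.0, 218.0], [259.0, 198.0], [260.0, 176.0], [261.0, 154.0], [263.0, 131.0]]
-0.05 [[247.0, 224.0], [248.0, 203.0], [249.0, 182.0], [250.0, 160.0], [251.0, 137.0]]
-0.04 [[236.0, 230.0], [237.0, 209.0], [238.0, 188.0], [239.0, 166.0], [240.0, 143.0]]
-0.03 [[226.0, 236.0], [227.0, 215.0], [227.0, 194.0], [228.0, 171.0], [229.0, 149.0]]
0.03 [[160.0, 273.0], [160.0, 252.0], [159.0, 230.0], [159.0, 208.0], [159.0, 185.0]]
0.04 [[148.0, 279.0], [148.0, 258.0], [148.0, 237.0], [147.0, 214.0], [147.0, 191.0]]
0.05 [[137.0, 286.0], [136.0, 265.0], [136.0, 243.0], [135.0, 221.0], [134.0, 198.0]]
0.06 [[125.0, 292.0], [124.0, 271.0], [124.0, 249.0], [123.0, 227.0], [122.0, 204.0]]
0.07 [[113.0, 299.0], [112.0, 278.0], [111.0, 256.0], [110.0, 234.0], [109.0, 210.0]]
```

The knuckles sit at least 55 mm above the tips and clear the handles. Next I descend and close in.

step_arm([
  {"x": -0.01,"y": 0.0,"z": 0.06,"ax": 0.0,"ay": 0.0,"az": 0.0,"grip": 1.0},
  {"x": -0.01,"y": 0.0,"z": 0.1,"ax": 0.0,"ay": 0.0,"az": 0.0,"grip": 1.0},
  {"x": -0.01,"y": -0.02,"z": 0.1,"ax": 0.0,"ay": 0.0,"az": 0.0,"grip": 1.0},
  {"x": -0.01,"y": -0.04,"z": 0.1,"ax": 0.0,"ay": 0.0,"az": 0.0,"grip": 1.0},
  {"x": -0.01,"y": -0.05,"z": 0.1,"ax": 0.0,"ay": 0.0,"az": 0.0,"grip": 1.0},
  {"x": -0.01,"y": -0.05,"z": 0.1,"ax": 0.0,"ay": 0.0,"az": 0.0,"grip": 1.0},
])

```text
time: 2.75
tool_pos: [0.5422, -0.0918, 0.1034]
tcp_rot: [0.713, 3.056, -0.0]
wrist_force: [0.6, 0.4, 0.4]
width: -0.001
grip_force: 0.0
```

Run:
```python
from h import *
from workcell import bot,imaging
import cv2
s=bot.read_state();print(s['time'],s['tool_pos'],s['wrist_force'])
w=imaging.read_camera('wrist')['img'];cv2.imwrite('pics/w3.png',w[:,:,::-1])
R=Ro.from_rotvec(s['tcp_rot']);print(R.inv().apply(np.array([.6345,-.183,s['tool_pos'][2]])-s['tool_pos']))
```

```text
2.75 [ 0.542177   -0.09177898  0.10335841] [0.5526852  0.35816307 0.39147285]
[-0.12315872 -0.0409463   0.00037568]
```

View pics/w3.png

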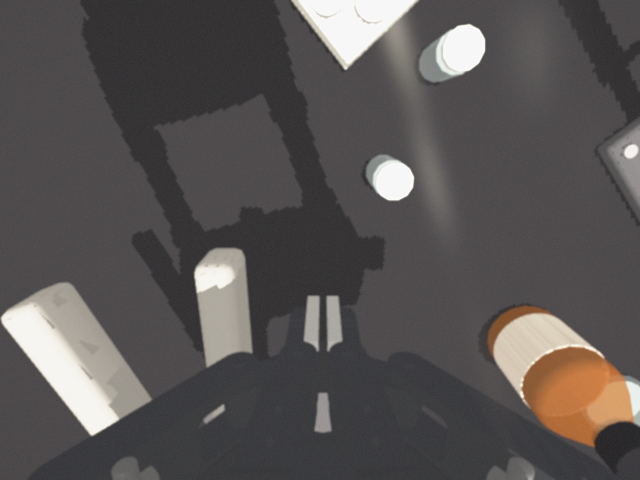

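Wrist view: the shut fingers are at (322,320), with a gap to the lever grip's outer edge at u≈250. The bar is farther left. I'll lower 7 mm and ease in.

step_arm([
  {"x": 0.012,"y": -0.01,"z": 0.014,"ax": 0.0,"ay": 0.0,"az": 0.0,"grip": 1.0},
  {"x": 0.012,"y": -0.018,"z": 0.014,"ax": 0.0,"ay": 0.0,"az": 0.0,"grip": 1.0},
  {"x": 0.012,"y": -0.022,"z": 0.014,"ax": 0.0,"ay": 0.0,"az": 0.0,"grip": 1.0},
  {"x": 0.012,"y": -0.026,"z": 0.014,"ax": 0.0,"ay": 0.0,"az": 0.0,"grip": 1.0},
  {"x": 0.012,"y": -0.03,"z": 0.014,"ax": 0.0,"ay": 0.0,"az": 0.0,"grip": 1.0},
  {"x": 0.012,"y": -0.034,"z": 0.014,"ax": 0.0,"ay": 0.0,"az": 0.0,"grip": 1.0},
  {"x": 0.012,"y": -0.038,"z": 0.014,"ax": 0.0,"ay": 0.0,"az": 0.0,"grip": 1.0},
])

```text
time: 3.5
tool_pos: [0.5276, -0.1053, 0.0943]
tcp_rot: [0.712, 3.06, -0.0]
wrist_force: [-0.3, -0.2, -0.1]
width: 0.003
grip_force: 0.0
```

step_arm([
  {"x": 0.0,"y": -0.004,"z": 0.0,"ax": 0.0,"ay": 0.0,"az": 0.0,"grip": 1.0},
  {"x": 0.0,"y": -0.008,"z": 0.0,"ax": 0.0,"ay": 0.0,"az": 0.0,"grip": 1.0},
  {"x": 0.0,"y": -0.012,"z": 0.0,"ax": 0.0,"ay": 0.0,"az": 0.0,"grip": 1.0},
])

```text
time: 3.8
tool_pos: [0.5251, -0.1102, 0.0943]
tcp_rot: [0.713, 3.059, 0.002]
wrist_force: [0.5, 2.5, -0.9]
width: 0.002
grip_force: 1.4
```

Contact: about 2.6 N. Next I press along the arc, turning the tool with the lever.

step_arm([
  {"x": 0.0,"y": -0.005,"z": 0.0,"ax": 0.0,"ay": 0.0,"az": -0.038,"grip": 1.0},
  {"x": 0.001,"y": -0.01,"z": 0.0,"ax": 0.0,"ay": 0.0,"az": -0.076,"grip": 1.0},
  {"x": 0.001,"y": -0.016,"z": 0.0,"ax": 0.0,"ay": 0.0,"az": -0.115,"grip": 1.0},
  {"x": 0.002,"y": -0.021,"z": 0.0,"ax": 0.0,"ay": 0.0,"az": -0.153,"grip": 1.0},
  {"x": 0.002,"y": -0.026,"z": 0.0,"ax": 0.0,"ay": 0.0,"az": -0.191,"grip": 1.0},
  {"x": 0.002,"y": -0.031,"z": 0.0,"ax": 0.0,"ay": 0.0,"az": -0.229,"grip": 1.0},
  {"x": 0.002,"y": -0.037,"z": 0.0,"ax": 0.0,"ay": 0.0,"az": -0.267,"grip": 1.0},
  {"x": 0.002,"y": -0.042,"z": 0.0,"ax": 0.0,"ay": 0.0,"az": -0.306,"grip": 1.0},
  {"x": 0.002,"y": -0.047,"z": 0.0,"ax": 0.0,"ay": 0.0,"az": -0.344,"grip": 1.0},
  {"x": 0.002,"y": -0.052,"z": 0.0,"ax": 0.0,"ay": 0.0,"az": -0.382,"grip": 1.0},
  {"x": 0.002,"y": -0.058,"z": 0.0,"ax": 0.0,"ay": 0.0,"az": -0.42,"grip": 1.0},
  {"x": 0.001,"y": -0.063,"z": 0.0,"ax": 0.0,"ay": 0.0,"az": -0.458,"grip": 1.0},
])

```text
time: 5.0
tool_pos: [0.5106, -0.1386, 0.0943]
tcp_rot: [0.339, 3.123, 0.001]
wrist_force: [0.8, 6.7, 1.1]
width: 0.003
grip_force: 2.9
```

step_arm([
  {"x": 0.0,"y": -0.004,"z": 0.0,"ax": 0.0,"ay": 0.0,"az": -0.029,"grip": 1.0},
  {"x": 0.0,"y": -0.008,"z": 0.0,"ax": 0.0,"ay": 0.0,"az": -0.057,"grip": 1.0},
  {"x": 0.001,"y": -0.012,"z": 0.0,"ax": 0.0,"ay": 0.0,"az": -0.086,"grip": 1.0},
  {"x": 0.001,"y": -0.016,"z": 0.0,"ax": 0.0,"ay": 0.0,"az": -0.115,"grip": 1.0},
  {"x": 0.001,"y": -0.019,"z": 0.0,"ax": 0.0,"ay": 0.0,"az": -0.134,"grip": 1.0},
  {"x": 0.001,"y": -0.021,"z": 0.0,"ax": 0.0,"ay": 0.0,"az": -0.153,"grip": 1.0},
])

```text
time: 5.6
tool_pos: [0.5074, -0.1483, 0.0942]
tcp_rot: [-0.214, -3.133, -0.002]
wrist_force: [0.3, 7.0, 1.9]
width: -0.001
grip_force: 3.4
```

step_arm([
  {"x": 0.0,"y": -0.002,"z": 0.0,"ax": 0.0,"ay": 0.0,"az": -0.014,"grip": 1.0},
  {"x": 0.0,"y": -0.004,"z": 0.0,"ax": 0.0,"ay": 0.0,"az": -0.028,"grip": 1.0},
  {"x": 0.0,"y": -0.005,"z": 0.0,"ax": 0.0,"ay": 0.0,"az": -0.036,"grip": 1.0},
])

```text
time: 5.9
tool_pos: [0.5068, -0.1506, 0.0942]
tcp_rot: [-0.185, -3.135, -0.002]
wrist_force: [-0.2, 6.7, 2.9]
width: -0.001
grip_force: 3.5
```

step_arm([
  {"x": 0.0,"y": -0.001,"z": 0.0,"ax": 0.0,"ay": 0.0,"az": -0.007,"grip": 1.0},
  {"x": 0.0,"y": -0.002,"z": 0.0,"ax": 0.0,"ay": 0.0,"az": -0.014,"grip": 1.0},
  {"x": 0.0,"y": -0.003,"z": 0.0,"ax": 0.0,"ay": 0.0,"az": -0.021,"grip": 1.0},
])

```text
time: 6.2
tool_pos: [0.5066, -0.151, 0.0942]
tcp_rot: [-0.169, -3.135, -0.005]
wrist_force: [-1.0, 11.8, 4.3]
width: -0.001
grip_force: 6.0
```

The force stepped from 6.7 to 11.8 N and motion stalled, so the lever is on its stop. I'll hold there.

step_arm([
  {"x": 0.0,"y": 0.0,"z": 0.0,"ax": 0.0,"ay": 0.0,"az": 0.0,"grip": 1.0},
  {"x": 0.0,"y": 0.0,"z": 0.0,"ax": 0.0,"ay": 0.0,"az": 0.0,"grip": 1.0},
  {"x": 0.0,"y": 0.0,"z": 0.0,"ax": 0.0,"ay": 0.0,"az": 0.0,"grip": 1.0},
  {"x": 0.0,"y": 0.0,"z": 0.0,"ax": 0.0,"ay": 0.0,"az": 0.0,"grip": 1.0},
  {"x": 0.0,"y": 0.0,"z": 0.0,"ax": 0.0,"ay": 0.0,"az": 0.0,"grip": 1.0},
  {"x": 0.0,"y": 0.0,"z": 0.0,"ax": 0.0,"ay": 0.0,"az": 0.0,"grip": 1.0},
  {"x": 0.0,"y": 0.0,"z": 0.0,"ax": 0.0,"ay": 0.0,"az": 0.0,"grip": 1.0},
  {"x": 0.0,"y": 0.0,"z": 0.0,"ax": 0.0,"ay": 0.0,"az": 0.0,"grip": 1.0},
])

```text
time: 7.0
tool_pos: [0.5066, -0.151, 0.0942]
tcp_rot: [-0.169, -3.135, -0.005]
wrist_force: [-1.0, 10.9, 4.4]
width: -0.0
grip_force: 5.4
```

Run:
```python
from h import *
from workcell import bot,imaging
import cv2
s=bot.read_state();print(s['time'],s['tool_pos'],s['wrist_force'])
w=imaging.read_camera('wrist')['img'];b=imaging.read_camera('side')['img'][120:260,240:400]
o=np.zeros((300,800,3),np.uint8);o[:,:400]=cv2.resize(w,(400,300));o[:,400:]=cv2.resize(b,(400,350),interpolation=2)[50:]
cv2.imwrite('pics/c4.png',o[:,:,::-1])
```

```text
7.0 [ 0.50655006 -0.1509622   0.09422185] [-0.98384396 10.8890124   4.39876298]
```

View pics/c4.png

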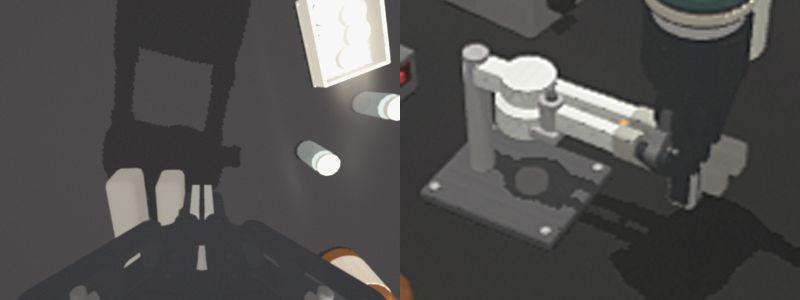

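The wrist panel shows the lever at (170,200), parallel to the bar at (127,205) with a gap between them. I'll hold 0.6 s more, then ease back along the same arc.

step_arm([
  {"x": 0.0,"y": 0.0,"z": 0.0,"ax": 0.0,"ay": 0.0,"az": 0.0,"grip": 1.0},
  {"x": 0.0,"y": 0.0,"z": 0.0,"ax": 0.0,"ay": 0.0,"az": 0.0,"grip": 1.0},
  {"x": 0.0,"y": 0.0,"z": 0.0,"ax": 0.0,"ay": 0.0,"az": 0.0,"grip": 1.0},
  {"x": 0.0,"y": 0.0,"z": 0.0,"ax": 0.0,"ay": 0.0,"az": 0.0,"grip": 1.0},
  {"x": 0.0,"y": 0.0,"z": 0.0,"ax": 0.0,"ay": 0.0,"az": 0.0,"grip": 1.0},
  {"x": 0.0,"y": 0.0,"z": 0.0,"ax": 0.0,"ay": 0.0,"az": 0.0,"grip": 1.0},
])

```text
time: 7.7
tool_pos: [0.5066, -0.151, 0.0942]
tcp_rot: [-0.168, -3.135, -0.005]
wrist_force: [-0.5, 11.6, 3.4]
width: 0.0
grip_force: 5.4
```

step_arm([
  {"x": -0.001,"y": 0.005,"z": 0.0,"ax": 0.0,"ay": 0.0,"az": 0.038,"grip": 1.0},
  {"x": -0.002,"y": 0.01,"z": 0.0,"ax": 0.0,"ay": 0.0,"az": 0.076,"grip": 1.0},
  {"x": -0.003,"y": 0.016,"z": 0.0,"ax": 0.0,"ay": 0.0,"az": 0.115,"grip": 1.0},
  {"x": -0.004,"y": 0.021,"z": 0.0,"ax": 0.0,"ay": 0.0,"az": 0.153,"grip": 1.0},
  {"x": -0.005,"y": 0.026,"z": 0.0,"ax": 0.0,"ay": 0.0,"az": 0.191,"grip": 1.0},
  {"x": -0.006,"y": 0.031,"z": 0.0,"ax": 0.0,"ay": 0.0,"az": 0.229,"grip": 1.0},
  {"x": -0.008,"y": 0.036,"z": 0.0,"ax": 0.0,"ay": 0.0,"az": 0.267,"grip": 1.0},
  {"x": -0.009,"y": 0.041,"z": 0.0,"ax": 0.0,"ay": 0.0,"az": 0.306,"grip": 1.0},
  {"x": -0.011,"y": 0.046,"z": 0.0,"ax": 0.0,"ay": 0.0,"az": 0.344,"grip": 1.0},
  {"x": -0.012,"y": 0.051,"z": 0.0,"ax": 0.0,"ay": 0.0,"az": 0.382,"grip": 1.0},
  {"x": -0.014,"y": 0.056,"z": 0.0,"ax": 0.0,"ay": 0.0,"az": 0.42,"grip": 1.0},
])

```text
time: 8.8
tool_pos: [0.5166, -0.1254, 0.0941]
tcp_rot: [-0.512, -3.098, -0.0]
wrist_force: [-1.8, 5.3, 2.1]
width: -0.001
grip_force: 2.2
```

step_arm([
  {"x": -0.001,"y": 0.004,"z": 0.0,"ax": 0.0,"ay": 0.0,"az": 0.029,"grip": 1.0},
  {"x": -0.001,"y": 0.008,"z": 0.0,"ax": 0.0,"ay": 0.0,"az": 0.057,"grip": 1.0},
  {"x": -0.002,"y": 0.012,"z": 0.0,"ax": 0.0,"ay": 0.0,"az": 0.086,"grip": 1.0},
  {"x": -0.003,"y": 0.015,"z": 0.0,"ax": 0.0,"ay": 0.0,"az": 0.115,"grip": 1.0},
  {"x": -0.004,"y": 0.019,"z": 0.0,"ax": 0.0,"ay": 0.0,"az": 0.143,"grip": 1.0},
  {"x": -0.005,"y": 0.022,"z": 0.0,"ax": 0.0,"ay": 0.0,"az": 0.167,"grip": 1.0},
  {"x": -0.005,"y": 0.025,"z": 0.0,"ax": 0.0,"ay": 0.0,"az": 0.191,"grip": 1.0},
  {"x": -0.006,"y": 0.028,"z": 0.0,"ax": 0.0,"ay": 0.0,"az": 0.21,"grip": 1.0},
])

```text
time: 9.6
tool_pos: [0.5247, -0.1134, 0.0941]
tcp_rot: [0.683, 3.066, -0.0]
wrist_force: [-0.4, 2.6, -0.9]
width: -0.0
grip_force: 1.5
```

step_arm([
  {"x": 0.0,"y": 0.002,"z": 0.0,"ax": 0.0,"ay": 0.0,"az": 0.014,"grip": 1.0},
  {"x": 0.0,"y": 0.004,"z": 0.0,"ax": 0.0,"ay": 0.0,"az": 0.028,"grip": 1.0},
  {"x": 0.0,"y": 0.006,"z": 0.0,"ax": 0.0,"ay": 0.0,"az": 0.03,"grip": 1.0},
  {"x": 0.0,"y": 0.008,"z": 0.0,"ax": 0.0,"ay": 0.0,"az": 0.03,"grip": 1.0},
  {"x": 0.0,"y": 0.01,"z": 0.0,"ax": 0.0,"ay": 0.0,"az": 0.03,"grip": 1.0},
  {"x": 0.0,"y": 0.012,"z": 0.0,"ax": 0.0,"ay": 0.0,"az": 0.03,"grip": 1.0},
  {"x": 0.0,"y": 0.014,"z": 0.0,"ax": 0.0,"ay": 0.0,"az": 0.03,"grip": 1.0},
  {"x": 0.0,"y": 0.018,"z": 0.0,"ax": 0.0,"ay": 0.0,"az": 0.03,"grip": 1.0},
])

```text
time: 10.4
tool_pos: [0.5285, -0.1055, 0.0945]
tcp_rot: [0.706, 3.061, -0.001]
wrist_force: [-0.2, -0.7, -0.0]
width: 0.003
grip_force: 0.0
```

The force is back to zero, so the lever is on its open rest. I'll move out and up.

step_arm([
  {"x": 0.0,"y": 0.03,"z": 0.0,"ax": 0.0,"ay": 0.0,"az": 0.0,"grip": 1.0},
  {"x": 0.0,"y": 0.08,"z": 0.0,"ax": 0.0,"ay": 0.0,"az": 0.0,"grip": 1.0},
  {"x": 0.0,"y": 0.08,"z": -0.08,"ax": 0.0,"ay": 0.0,"az": 0.0,"grip": 1.0},
  {"x": 0.0,"y": 0.08,"z": -0.16,"ax": 0.0,"ay": 0.0,"az": 0.0,"grip": 1.0},
  {"x": 0.0,"y": 0.08,"z": -0.24,"ax": 0.0,"ay": 0.0,"az": 0.0,"grip": 1.0},
  {"x": 0.0,"y": 0.16,"z": -0.28,"ax": 0.0,"ay": 0.0,"az": 0.0,"grip": 1.0},
  {"x": 0.0,"y": 0.24,"z": -0.28,"ax": 0.0,"ay": 0.0,"az": 0.0,"grip": 1.0},
  {"x": 0.0,"y": 0.24,"z": -0.28,"ax": 0.0,"ay": 0.0,"az": 0.0,"grip": 1.0},
  {"x": 0.0,"y": 0.24,"z": -0.28,"ax": 0.0,"ay": 0.0,"az": 0.0,"grip": 1.0},
])

```text
time: 11.3
tool_pos: [0.581, 0.0042, 0.2341]
tcp_rot: [-0.702, -3.062, 0.001]
wrist_force: [0.5, -0.0, -0.5]
width: 0.003
grip_force: 0.0
```

Run:
```python
from workcell import bot,imaging
import cv2
s=bot.read_state();print(s['time'],s['tool_pos'],s['wrist_force'])
cv2.imwrite('pics/t5.png',imaging.read_camera('top')['img'][:,:,::-1])
```

```text
11.3 [0.58104036 0.00415339 0.2340828 ] [ 0.52421561 -0.03028483 -0.54375978]
```

View pics/t5.png

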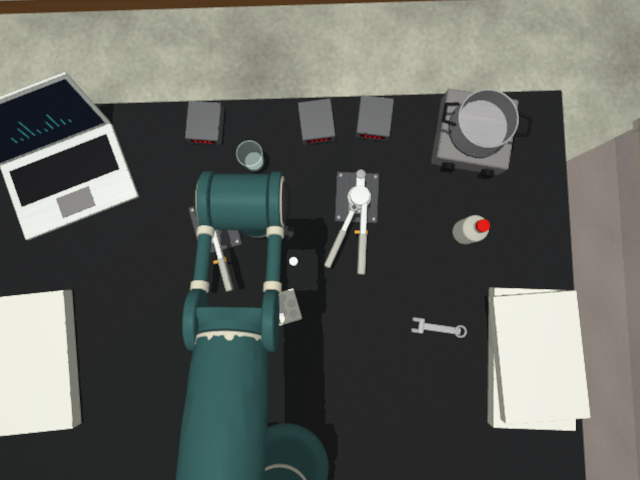

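The wide lever's tip is back at (329,265), as at the start. The visible loose items have not moved, and the arm is clear.

```bash
python3 -c "
from workcell import bot
print(bot.finish_job())"
```

```text
the job is handed in; nothing more can be done
None
```

I pressed the wide crimper's lever in to its stop at about 11 N, held it there for about 1.5 s, eased it back to fully open and moved clear; the job is handed in, and no verdict came back.

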